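Load the battery tray and set the charging dock

TASK

Turn the four-cell battery tray end for end and slide it, narrow nose first, under the lips of the charging dock's guide rails until it is fully home. Then roll the knurled thumbwheel by its edge until the digit 4 stands in the middle of the window, and after that push the paddle switch fully over to on (away from the bay). Leave the small brown bottle on the right and the yellow braid dispenser where they are.

Things in the scene. Friction and masses are not known exactly. Their poses are not given: they have to be found in the camera images.
- dock: Charging dock fixed to the table, about 210 x 175 x 96 mm. Origin on the table, z up, +x = the way the tray slides in (all mm below in this frame). Bay: rails along x centred on y = -50. Wheel housing: grey box x -30 to 80, y -14 to 85, top z 86, thumbwheel and window in its top. Behind the bay's end stop a deck, x 50 to 112, y -83 to -17, 22 high, carries the paddle switch.
- bay_mouth (a point): On the table midway between the straight rails' entry ends: dock x -56, y -50. Axes as dock. Two aluminium rails run to the flat end stop at x 38 (40 high). Gap 50 mm; flared tips reach x -68 and open to 61 mm. Lips at z 29 to 33 leave only 40 mm open above, so the tray cannot go in from above. No floor: the tray slides on the table.
- tray_center (a point): Loose grey battery tray, about 250 g, 120 mm long, four white round cells in it. Point at mid length and width, 12 mm above its underside; x to the nose, z up. Body 46 wide, 24 high, x -50 to 60; can be gripped from above across the 46 mm. Tail: flange 66 wide, 34 high, at x -60 to -50, too wide for the rails. It starts with its nose pointing away from the dock. Home: dock x -22, y -50.
- tray_nose (a point): Middle of the tray's nose face (bevelled corners, two brass contacts), 60 mm ahead of the centre, 12 mm above the underside. Fully home, the nose stands against the end stop: dock x 38, y -50. The flange then still stands about 4 mm clear of the rail tips.
- wheel_top (a point): Top of the thumbwheel's black knurled band, 10 mm above the housing: dock x 25, y 50, z 96; axes as dock. Axle along the dock's y, 46 mm below; band radius 46, 24 wide, in a slot 64 long (x). Press on it and drag along the dock's x to roll it. The axle is sprung: it gives way from about 3 N on, about 1 mm for each 2 N, up to 4 mm.
- window (a point): Middle of the black-framed window (19 x 22 mm) in the housing's top, 27 mm beside the knurled band in the dock's -y, z 86. The digit set (one of 0 to 9, black on white) shows in it, upright for a viewer on the dock's -y side.
- wheel (a joint): Turn of the thumbwheel, rad. Digit n is in the middle of the window at n x 0.628 (4: 2.513). Grows when the wheel's top is dragged toward the dock's +x. End stops just before 0 and past 9: it does not wrap. Resists with about 0.7 N at the rim and stays where it is left. Starts between 0 and 1.7.
- switch (a joint): Black paddle switch: 0 = off, leaning 0.5 rad toward the end stop (dock's -x); 1.0 = fully on, leaning 0.5 rad to the dock's +x. Needs about 1 N at the tip, stays where it is left. Pivot along the dock's y at x 81, y -50, z 26 mm.
- switch_tip (a point): Middle of the paddle's round tip (12 mm thick, 18 mm wide in y), 48 mm from the pivot; when off or on about 68 mm above the table.
- bottle: Small brown flux bottle near the right edge of the table, with a black cap, 40 mm across, 76 high, standing; loose bystander. Origin in the middle of its underside.
- wick: Flat round yellow dispenser of desoldering braid, 45 mm across, 10 high; loose bystander. Origin in the middle of its underside.

How it is judged:
By the outcome, as a careful person would: the job done as asked, in the order asked, and still so for the second after the job is handed in, with the robot touching nothing.
It also fails if it takes over 72 s, if anything falls off the work surface, if the arm or the gripper's body presses on something with over 40 N, if the wrist force passes 120 N, or if a joint passes its speed limit or range.

ROBOT

A 6-joint arm with a two-finger parallel gripper is mounted at the origin on a cart in front of the work surface, level with it; the furniture and walls round the work are solid. World frame = base frame: x ahead of the robot, y to its left, z up, the work surface at z = 0. Lengths are in m, angles in rad, forces in N, time in s.
With the tool pointing down it reaches from about 0.425 to 0.95 m from the base axis. Payload 3.5 kg.
Tool frame: the origin (TCP) lies on the centre line of the jaws, within the pads' length; the fingertips stand 14 mm ahead of it and the grasp point (between the pads) lies 5 mm behind it (ctrl.finger_overhang is the distance from the TCP to the fingertips, in m); z points along the fingers, y is the line along which they close (so a half turn about z gives the same grasp; the last joint's range is limited). The gripper opens to 85 mm and grips with 20 to 120 N. Pads are 22 mm wide; open, the fingers measure 114 mm over their backs; the gripper's body (76 mm by 85 mm) begins 54 mm behind the grasp point. The pads swing forward as they close: fully open they stand 13 mm farther back than shut.
Start: joints at [1.002, 0.286, 1.577, -0, 1.279, -0.15], TCP at [0.274, 0.617, 0.245] pointing down, gripper open.
Joint ranges: [-2.77, 2.77], [-0.9, 2.22], [0.21, 2.48], [-1.53, 4.67], [0.24, 2.81], [-2.84, 2.84]. Speed limits (rad/s): [2.79, 2.79, 3.14, 3.14, 3.14, 3.14].

INTERFACE

Orientations are given as a unit quaternion [x, y, z, w].
In Python, from plant import ctrl gives the robot as it stands.
- The arm moves only by the tool send_rows, never from a script. Its argument "moves" is text: rows parted by semicolons, each of 7 numbers parted by spaces: the turn, a rotation vector about the tool's x, y, z in units of 360 degrees (1.0 is 360 degrees), then the shift along the tool's x, y, z in units of 20 cm (1.0 is 20 cm), then the gripper's target within -1 to 1 (fully open at 1, half-way at 0, shut at -1). A call has 1 to 12 rows; each row is the pose to reach, as a shift and turn from the pose commanded when the call began, along the tool's axes at that moment, turning the shorter way round; what a row does not reach only later rows make up. A row lasts 1/8 s, in which the tool goes at most 62.5 mm and 10.7 degrees, less where a joint would pass 70% of its speed; a pose out of reach is approached as far as the arm can. A call with a number of a shift or a turn outside -1 to 1 is refused whole. A call with a gripper value outside its range is refused whole. The fingers move at their own pace and stop on an object; "newtons" is the grip in N (left out, the last holds). Time passes only in rows, so rows that repeat a pose let the fingers close. It gives the time, the measured TCP pose, the force, the opening and the grip force at its end, in the units of the state.
- ctrl.get_state(): the state, without advancing time (a new reading comes with each control period).
- ctrl.read_camera(name): name is "scene" or "top" or "wrist"; returns a dict with "image" (420x560x3 uint8, red, green, blue), "fovy" (degrees; the focal length in pixels is half the picture's height over the tangent of half this angle, whatever the lens; pixels are square), "cx", "cy" (the principal point, pixels), "extrinsics" (4x4, takes a point from camera to world coordinates). Camera axes: x right, y up, looking along -z (the intrinsics and any distortion apply to the point x, -y, -z); pixel columns grow to the right and rows downward; lengths in m; the calibration is good to about 2 mm. A picture is of the moment at which its call begins. There is no depth.
- ctrl.sign_off(): hands the job in; it is judged then, once.
The state is a dict: "time": time; "qpos": joint angles; "dq": joint speeds; "joint_efforts": joint torques, N m; "eef_pos": TCP position; "tcp_rot": TCP orientation; "contact_force": force on the tool from outside, world axes, zero at the start; "wrist_torque": the same for the moment, N m; "opening": opening from 0.0 (shut) to 1.0 (fully open); "finger_force": force on a finger pad.
Only numpy, scipy, OpenCV 4.12 (cv2) and the standard library are available. Lean on these libraries where they do the work, as an engineer would, in place of code of your own. Each camera call takes 0.05 s, during which the arm holds its last target. There are 200 camera calls.

## Working session

There is one attempt and no reset: what is moved stays moved. The work goes in short steps, Python scripts to look and compute and a tool call to move; the robot and the scene stay as the last step left them, time stands still between calls to the robot, and variables do not carry over. Pictures are saved under pics/ and viewed, at most 10 in all, crops included, and the job is handed in when it is done.

Besides the shell and the picture viewer there is one more tool, called after "Call:" by a JSON object that holds its "op" and its "data". send_rows: Moves the arm, as the interface text tells. Its arguments: {"type":"object","properties":{"moves":{"type":"string"},"newtons":{"type":"number"}},"required":["moves"]}

```bash
ls; mkdir -p pics
cat > h.py <<'E'
import numpy as np, cv2
from plant import ctrl
from scipy.spatial.transform import Rotation as R
def cam(n,fn=None):
    c=ctrl.read_camera(n)
    if fn: cv2.imwrite('pics/'+fn,c['image'][:,:,::-1])
    return c
def prep(c):
    f=c['image'].shape[0]/2/np.tan(np.radians(c['fovy'])/2); return f,np.array(c['extrinsics'])
def ray(c,u,v,z):
    f,E=prep(c); d=E[:3,:3]@np.array([(u-c['cx'])/f,-(v-c['cy'])/f,-1]); o=E[:3,3]
    return o+d*(z-o[2])/d[2]
def proj(c,p):
    f,E=prep(c); q=E[:3,:3].T@(np.asarray(p)-E[:3,3]); return c['cx']+f*q[0]/-q[2], c['cy']-f*q[1]/-q[2]
E
python3 - <<'E'
from h import *
for n in('top','scene'):
    c=cam(n,n+'1.png'); print(n,{k:(np.round(v,3).tolist() if not isinstance(v,str) else v) for k,v in c.items() if k!='image'})
s=ctrl.get_state(); print(s)
E
```

```text
pics
top {'fovy': 46.997, 'cx': 280.287, 'cy': 208.161, 'extrinsics': [[-0.005, 0.995, -0.098, 0.464], [-1.0, -0.005, -0.003, 0.135], [-0.003, 0.098, 0.995, 1.171], [0.0, 0.0, 0.0, 1.0]]}
scene {'fovy': 52.916, 'cx': 276.815, 'cy': 206.531, 'extrinsics': [[0.406, 0.687, -0.602, 0.026], [-0.914, 0.291, -0.284, -0.134], [-0.02, 0.665, 0.746, 0.784], [0.0, 0.0, 0.0, 1.0]]}
{'time': 0.1, 'qpos': array([ 1.00201273e+00,  2.87105327e-01,  1.57804604e+00,  4.30175054e-05,
        1.27861699e+00, -1.49980616e-01]), 'dq': array([-2.21608466e-04, -2.67293158e-03, -4.29277336e-03, -8.74752646e-04,
       -9.25979757e-04,  3.14800393e-05]), 'joint_efforts': array([ 5.14456442e-04, -4.07288969e+01, -2.93701583e+01, -2.23322863e-04,
        3.31581694e-03,  4.07020320e-05]), 'eef_pos': array([0.2741405 , 0.61619749, 0.24405828]), 'tcp_rot': array([ 2.07880462e-01,  9.78153633e-01, -1.01110899e-03, -4.01866835e-04]), 'contact_force': array([ 0.28237765,  0.20322124, -0.20162292]), 'wrist_torque': array([ 0.00824546, -0.01442376,  0.03269218]), 'finger_force': 0.0, 'opening': 1.0008165569059402}
```

View pics/top1.png

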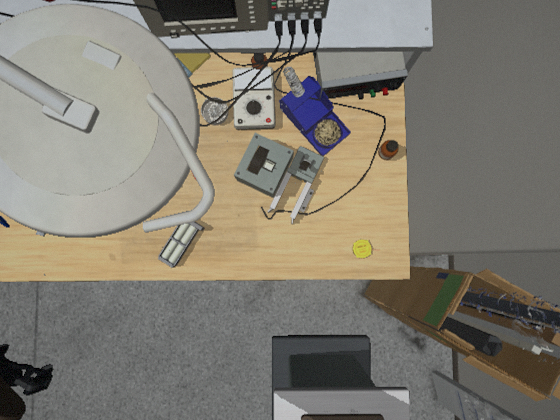

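View pics/scene1.png

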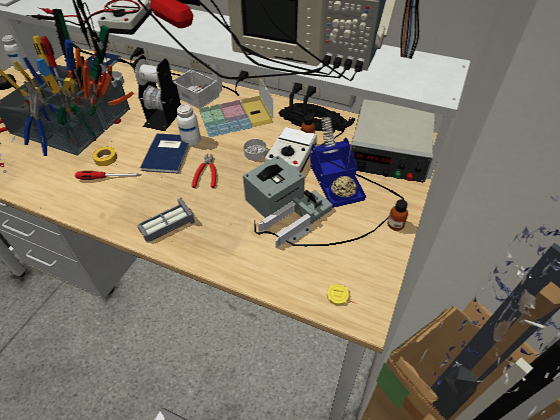

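Top: tray near (180,243), dock near (280,180), bottle (390,150), wick (362,248). Scene: tray at (167,221), flange at its right end (nearest the dock). Zooming for accurate points.

Run:
```python
from h import *
a=cv2.imread('pics/top1.png')[125:275,145:345]; cv2.imwrite('pics/topz.png',cv2.resize(a,None,fx=4,fy=4,interpolation=cv2.INTER_CUBIC))
a=cv2.imread('pics/scene1.png')[140:260,130:340]; cv2.imwrite('pics/scz.png',cv2.resize(a,None,fx=3.8,fy=3.8,interpolation=cv2.INTER_CUBIC))
```

```text
(no output)
```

View pics/topz.png

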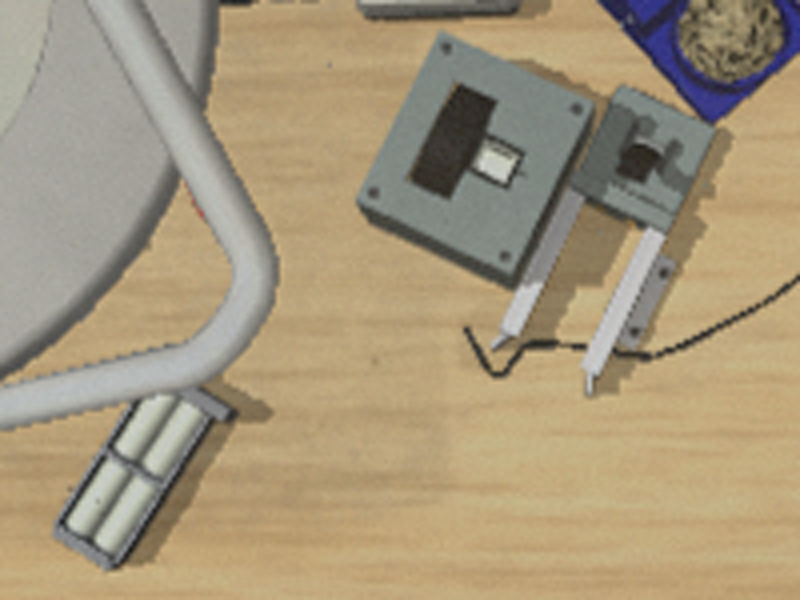

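View pics/scz.png

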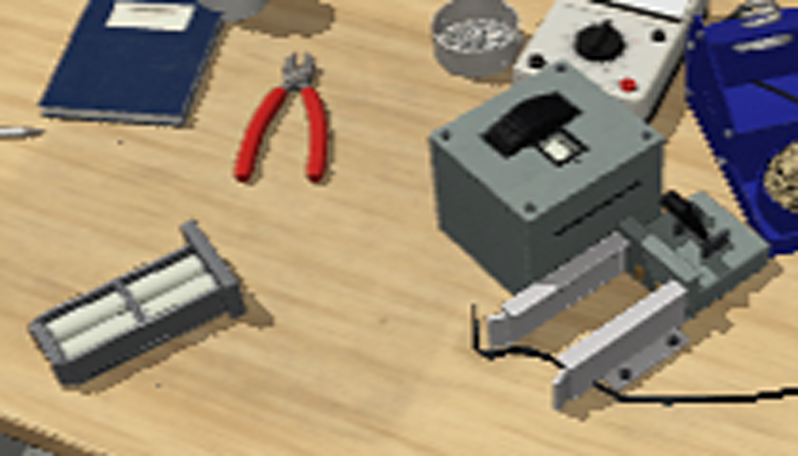

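```bash
cat > fit.py <<'E'
from h import *
from scipy.optimize import least_squares
T=lambda u,v:(145+(u+.5)/4-.5,125+(v+.5)/4-.5); S=lambda u,v:(130+(u+.5)/3.8-.5,140+(v+.5)/3.8-.5)
def pts(L,p):
    c,s=np.cos(p[2]),np.sin(p[2]); L=np.asarray(L,float)/1000
    return np.c_[p[0]+c*L[:,0]-s*L[:,1],p[1]+s*L[:,0]+c*L[:,1],L[:,2]]
def fit(obs,p0):
    fun=lambda p:np.concatenate([np.subtract(proj(c,pts([l],p)[0]),uv) for c,l,uv in obs])
    r=least_squares(fun,p0,loss='soft_l1'); return r.x,fun(r.x).reshape(-1,2)
E
python3 - <<'E'
from fit import *
t,s=cam('top'),cam('scene')
H=[(80,85,86),(80,-14,86),(-30,85,86),(-30,-14,86)]
tp=[(440,32),(595,100),(358,200),(515,275)]; sp=[(562,66),(664,143),(430,133),(526,228)]
obs=[(t,l,T(*u)) for l,u in zip(H,tp)]+[(s,l,S(*u)) for l,u in zip(H,sp)]
obs+=[(t,(25,23,86),T(498,162)),(s,(25,23,86),S(560,149))]
for o in (obs,[o for o in obs if o[0] is t],[o for o in obs if o[0] is s]):
    p,r=fit(o,[.6,0.1,-.4]); print('dock',p.round(4),r.round(1).tolist())
for z in(.086,): print([ray(t,*T(*u),z).round(3).tolist() for u in tp])
to=[(t,(-60,-33,34),T(190,386)),(t,(-60,33,34),T(236,412))]
# tray: x to nose (down-left in image)
A=[((-60,33,34),(243,287),'s'),((-60,-33,34),(193,221),'s'),((-60,33,34),(235,408),'t')]
B=[((60,23,24),(112,560),'t'),((60,-23,24),(57,525),'t'),((60,23,24),(62,365),'s'),((60,-23,24),(30,325),'s')]
for nm,o in(('all',A+B),('t',[x for x in A+B if x[2]=='t']),('s',[x for x in A+B if x[2]=='s'])):
    ob=[(s if k=='s' else t,l,(S if k=='s' else T)(*u)) for l,u,k in o]
    p,r=fit(ob,[.4,.3,-2.2]); print('tray',nm,p.round(4),r.round(1).tolist())
print('wick',ray(t,362,248,.01),'bottle',ray(t,390,150,.07))
# lamp heights
for z in(.4,.5,.6,.7,.8,.9): 
    P=ray(t,200,210,z); Q=ray(t,150,150,z); print(z,P.round(2),np.round(proj(s,P)),Q.round(2),np.round(proj(s,Q)))
E
```

```text
dock [ 0.6366  0.1554 -0.453 ] [[-0.2, -0.2], [-0.0, 1.2], [-0.9, 0.6], [-1.0, 0.6], [0.9, -1.5], [1.1, -0.8], [0.2, 1.3], [1.4, -0.7], [-0.8, 0.2], [0.5, 0.1]]
dock [ 0.6379  0.1535 -0.4388] [[-0.1, -0.5], [0.4, 0.3], [-0.2, 0.5], [0.1, -0.0], [-0.2, -0.3]]
dock [ 0.6346  0.1574 -0.4726] [[0.7, -1.2], [0.3, -0.1], [-0.5, 1.1], [-0.1, -0.4], [-0.3, 0.5]]
[[0.745, 0.196, 0.086], [0.705, 0.108, 0.086], [0.648, 0.243, 0.086], [0.605, 0.154, 0.086]]
tray all [ 0.5004  0.3804 -3.7074] [[0.7, -1.0], [1.9, -0.5], [-0.2, -0.0], [-0.1, 3.0], [-2.5, 1.3], [-0.3, 1.2], [0.7, -1.1]]
tray t [ 0.5032  0.3786 -3.7248] [[0.8, -0.8], [0.3, 1.7], [-2.0, -0.3]]
tray s [ 0.4982  0.3811 -3.6872] [[0.0, -0.9], [0.7, -0.2], [-0.7, 2.0], [-0.0, -0.2]]
wick [ 0.48166337 -0.05672524  0.01      ] bottle [ 0.70665115 -0.11640598  0.07      ]
0.4 [0.54 0.27 0.4 ] [187.  80.] [0.64 0.35 0.4 ] [178.  44.]
0.5 [0.53 0.25 0.5 ] [182.  25.] [0.61 0.32 0.5 ] [173.  -5.]
0.6 [0.52 0.23 0.6 ] [174. -47.] [0.59 0.29 0.6 ] [166. -69.]
0.7 [0.51 0.22 0.7 ] [ 164. -146.] [0.57 0.27 0.7 ] [ 157. -158.]
0.8 [0.5 0.2 0.8] [ 149. -291.] [0.55 0.24 0.8 ] [ 144. -288.]
0.9 [0.49 0.18 0.9 ] [ 125. -524.] [0.52 0.21 0.9 ] [ 122. -500.]
```

```bash
cat > go.py <<'E'
from h import *
def to(x,y,z,yaw,tilt=None,scale=1.0):
    """delta row from measured pose to tool-down pose with tool y at world yaw"""
    s=ctrl.get_state(); Rm=R.from_quat(s['tcp_rot'])
    Y=np.array([np.cos(yaw),np.sin(yaw),0]);Z=np.array([0,0,-1.]);X=np.cross(Y,Z)
    Rt=R.from_matrix(np.c_[X,Y,Z])
    if tilt is not None: Rt=Rt*R.from_rotvec(tilt)
    rv=(Rm.inv()*Rt).as_rotvec()/(2*np.pi); d=Rm.inv().apply(np.array([x,y,z])-s['eef_pos'])/.2
    print('row',rv.round(4).tolist(),d.round(4).tolist(),'min rows',round(max(np.linalg.norm(d)*200/62.5,np.linalg.norm(rv)*360/10.7),1),'t',s['time'])
def D(x,y,p): # dock mm -> world
    c,s=np.cos(p[2]),np.sin(p[2]); return p[0]+(c*x-s*y)/1000,p[1]+(s*x+c*y)/1000
E
python3 - <<'E'
from go import *
print(ctrl.finger_overhang, type(ctrl.finger_overhang))
to(.530,.362,.16,1.005); to(.402,.49,.2,1.08)
E
```

```text
0.014 <class 'float'>
row [-0.0002, -0.0, 0.0234] [-1.6854, -0.6411, 0.4227] min rows 5.9 t 0.2
row [-0.0002, -0.0, 0.0115] [-0.8404, -0.317, 0.2224] min rows 3.0 t 0.2
```

Call:
{"op": "send_rows", "data": {"moves": "0 0 0.006 -0.4 -0.15 0.1 1;0 0 0.0115 -0.84 -0.32 0.22 1;0 0 0.0115 -0.84 -0.32 0.22 1;0 0 0.0115 -0.84 -0.32 0.22 1"}}

```text
time: 0.7
eef_pos: [0.4039, 0.4865, 0.1993]
tcp_rot: [0.246, 0.969, -0.002, -0.001]
contact_force: [-0.2, 0.4, -0.2]
opening: 0.998
finger_force: 0.0
```

Run:
```python
from go import *
to(.530,.362,.16,1.005)
```

```text
row [-0.0006, -0.0001, 0.011] [-0.8511, -0.2463, 0.1967] min rows 2.9 t 0.7
```

Call:
{"op": "send_rows", "data": {"moves": "0 0 0.005 -0.42 -0.12 0.1 1;0 0 0.011 -0.85 -0.245 0.195 1;0 0 0.011 -0.85 -0.245 0.195 1;0 0 0.011 -0.85 -0.245 0.195 1;0 0 0.011 -0.85 -0.245 0.195 1"}}

```text
time: 1.32
eef_pos: [0.5282, 0.3674, 0.1625]
tcp_rot: [0.276, 0.961, 0.0, -0.0]
contact_force: [-0.9, 0.4, 0.3]
opening: 1.001
finger_force: 0.0
```

Run:
```python
from h import *
import pickle
c=cam('wrist'); print(c['fovy'],c['cx'],c['cy'],np.round(c['extrinsics'],3))
s=ctrl.get_state(); print(s['eef_pos'],s['qpos'])
pickle.dump(c,open('w1.pkl','wb')); cv2.imwrite('pics/w1.png',cv2.resize(c['image'][:,:,::-1],(800,600)))
for p in [(.50,.38,.024),(.6366,.1554,.086)]: print(proj(c,p))
```

```text
66.44514839833985 277.7969349998514 206.017648035162 [[ 0.531 -0.817 -0.226  0.47 ]
 [ 0.848  0.511  0.141  0.403]
 [ 0.    -0.267  0.964  0.29 ]
 [ 0.     0.     0.     1.   ]]
[0.52796998 0.36783034 0.16275359] [ 4.50844143e-01  2.93517331e-01  1.72478006e+00  5.96979164e-04
  1.12284412e+00 -5.61409568e-01]
(np.float64(273.36156264902155), np.float64(163.86048996126507))
(np.float64(133.09670974563775), np.float64(453.4731141843698))
```

View pics/w1.png

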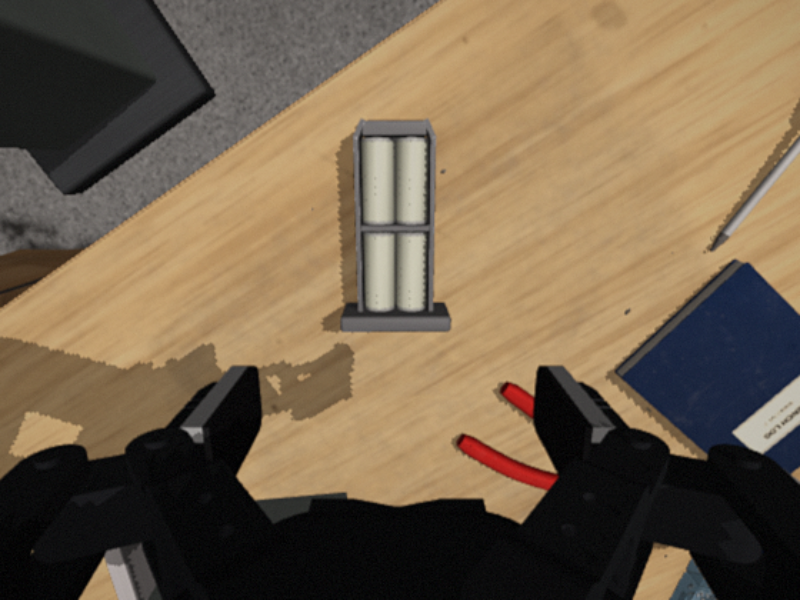

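Wrist view: tray upright in the picture, flange top rear corners (342,318),(451,318), nose edge (362,121)–(432,121); the yaw is nearly aligned with the tool.

Run:
```python
from fit import *
from go import to
import pickle
c=pickle.load(open('w1.pkl','rb'))
W=lambda u,v:((u+.5)*.7-.5,(v+.5)*.7-.5)
O=[((-60,33,34),(342,318)),((-60,-33,34),(451,318)),((-50,33,34),(345,305)),((-50,-33,34),(449,305)),((60,0,24),(397,121)),((45,23,24),(356,145)),((45,-23,24),(435,145))]
for sg in (1,-1):
    p,r=fit([(c,(l[0],sg*l[1],l[2]),W(*u)) for l,u in O],[.5,.38,2.57]); print(p.round(4),r.round(1).tolist())
    if abs(r).max()<6: q=p
g=pts([(-34,0,0)],q)[0]; print(g); to(g[0],g[1],.05,q[2]-np.pi/2)
```

```text
[0.4946 0.3874 2.5813] [[-1.0, 4.0], [0.9, 4.1], [-3.5, 1.8], [2.7, 1.9], [-0.3, -9.0], [-0.8, -5.4], [2.4, -5.3]]
[0.4934 0.3826 2.4997] [[65.6, 8.6], [-88.5, 2.5], [64.8, 6.5], [-86.7, 0.3], [0.0, -6.6], [56.2, -0.6], [-57.3, -5.6]]Traceback (most recent call last):
  File "<stdin>", line 10, in <module>
NameError: name 'q' is not defined
```

Run:
```python
from fit import *
from go import to
import pickle
c=pickle.load(open('w1.pkl','rb'))
W=lambda u,v:((u+.5)*.7-.5,(v+.5)*.7-.5)
O=[((-50,33,34),(342,318)),((-50,-33,34),(451,318)),((-60,33,34),(342,331)),((-60,-33,34),(451,331)),((60,0,24),(397,121)),((45,23,24),(356,145)),((45,-23,24),(435,145))]
q,r=fit([(c,l,W(*u)) for l,u in O],[.5,.38,2.57]); print(q.round(4),r.round(1).tolist())
g=pts([(-34,0,0)],q)[0]; print(g); to(g[0],g[1],.05,q[2]-np.pi/2); to(g[0],g[1],.016,q[2]-np.pi/2)
```

```text
[0.4989 0.3847 2.5817] [[-1.2, -1.6], [1.1, -1.5], [-0.8, 0.6], [0.7, 0.6], [-0.3, -2.0], [-0.7, 1.4], [2.2, 1.4]]
[0.52770325 0.36660871 0.        ]
row [0.0001, -0.0, 0.0002] [-0.0022, -0.0063, 0.5638] min rows 1.8 t 1.375
row [0.0001, -0.0, 0.0002] [-0.0023, -0.0064, 0.7338] min rows 2.3 t 1.375
```

Call:
{"op": "send_rows", "data": {"moves": "0 0 0 0 -0.005 0.3 1;0 0 0 0 -0.005 0.55 1;0 0 0 0 -0.005 0.7 1;0 0 0 0 -0.005 0.733 1;0 0 0 0 -0.005 0.733 1;0 0 0 0 -0.005 0.733 -1;0 0 0 0 -0.005 0.733 -1;0 0 0 0 -0.005 0.733 -1;0 0 0 0 -0.005 0.733 -1;0 0 0 0 -0.005 0.733 -1", "newtons": 50}}

```text
time: 2.62
eef_pos: [0.5293, 0.3662, 0.0176]
tcp_rot: [0.276, 0.961, 0.001, 0.001]
contact_force: [-0.8, -0.0, 6.4]
opening: 0.525
finger_force: 54.3
```

Call:
{"op": "send_rows", "data": {"moves": "0 0 0 0 0 -0.15 -1;0 0 0 0 0 -0.3 -1;0 0 0.03 0 -0.06 -0.35 -1;0 0 0.06 -0.01 -0.12 -0.35 -1;0 0 0.09 -0.02 -0.18 -0.35 -1;0 0 0.12 -0.03 -0.24 -0.35 -1;0 0 0.15 -0.04 -0.3 -0.35 -1;0 0 0.18 -0.05 -0.36 -0.35 -1;0 0 0.21 -0.06 -0.42 -0.35 -1;0 0 0.24 -0.07 -0.48 -0.35 -1;0 0 0.27 -0.08 -0.54 -0.35 -1;0 0 0.3 -0.08 -0.6 -0.35 -1"}}

```text
time: 4.12
eef_pos: [0.4767, 0.2546, 0.0844]
tcp_rot: [0.939, 0.343, -0.001, -0.0]
contact_force: [0.4, -0.4, -3.0]
opening: 0.527
finger_force: 53.3
```

Run:
```python
from go import *
p=(.6366,.1554,-.453)
x,y=D(-190,-50,p); print(x,y); to(x,y,.075,-2.024); print(ctrl.get_state()['qpos'])
```

```text
0.4438805047160924 0.19359942587940182
row [0.0001, 0.0005, 0.1835] [-0.3217, 0.1277, 0.0478] min rows 6.2 t 4.125
[ 3.02764790e-01  1.87559474e-01  2.01743787e+00 -1.09075498e-04
  9.39488553e-01  1.17376487e+00]
```

Call:
{"op": "send_rows", "data": {"moves": "0 0 0.03 -0.05 0.02 0 -1;0 0 0.06 -0.1 0.04 0.02 -1;0 0 0.09 -0.16 0.065 0.03 -1;0 0 0.12 -0.22 0.09 0.04 -1;0 0 0.15 -0.27 0.11 0.045 -1;0 0 0.17 -0.3 0.12 0.047 -1;0 0 0.1835 -0.32 0.127 0.047 -1;0 0 0.1835 -0.32 0.127 0.047 -1;0 0 0.1835 -0.32 0.127 0.047 -1"}}

```text
time: 5.25
eef_pos: [0.4454, 0.1946, 0.0758]
tcp_rot: [0.975, -0.221, -0.0, 0.0]
contact_force: [0.2, -0.2, -3.3]
opening: 0.527
finger_force: 53.2
```

Run:
```python
from h import *
import pickle
c=cam('wrist'); s=ctrl.get_state(); print(s['eef_pos'],s['qpos'],np.round(c['extrinsics'],3)[:3,3])
pickle.dump(c,open('w2.pkl','wb')); cv2.imwrite('pics/w2.png',cv2.resize(c['image'][:,:,::-1],(800,600)))
```

```text
[0.44555333 0.19466637 0.07601543] [2.02820943e-01 8.74021718e-02 2.15026128e+00 1.45366651e-04
 9.04545192e-01 2.21916881e+00] [0.506 0.165 0.204]
```

View pics/w2.png

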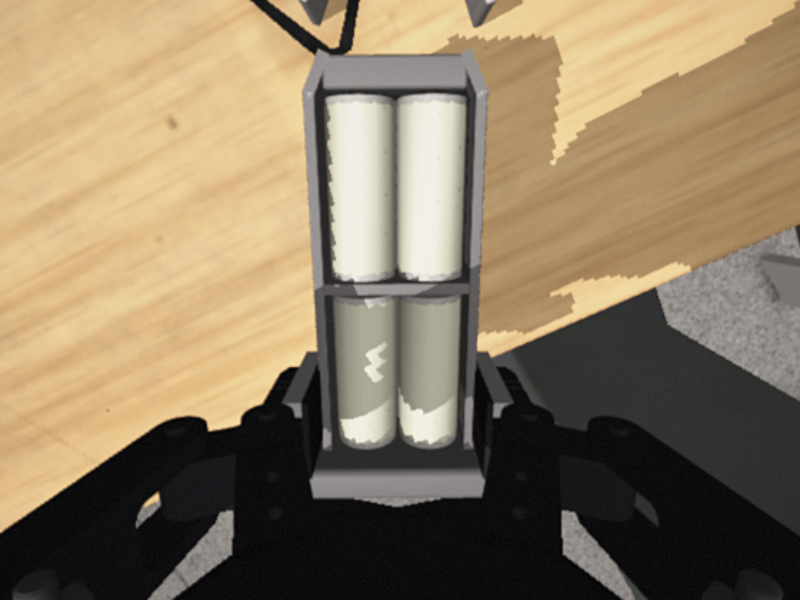

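Rail tips at (318,24) and (482,24), tray centre line u≈396: laterally near aligned. The cable's end lies just ahead of the nose at (335,50).

Run:
```python
from fit import *
import pickle
c=pickle.load(open('w2.pkl','rb'))
W=lambda u,v:((u+.5)*.7-.5,(v+.5)*.7-.5)
for z in(0,.033,.04):
    a,b=ray(c,*W(318,24),z),ray(c,*W(482,24),z); d=a-b; m=(a+b)/2; print(z,np.linalg.norm(d),m,'yaw',np.arctan2(d[1],d[0])-np.pi/2)
p=(.6366,.1554,-.453); print('dock fit tips',pts([(-68,-50,0)],p))
z=.075+.006
for u,v in[(305,95),(487,95),(318,290),(480,290),(310,498),(485,498)]: print((u,v),ray(c,*W(u,v),z if v<400 else z+.01))
s=ctrl.get_state(); T=R.from_quat(s['tcp_rot']).as_matrix(); print(T.round(3)); print('yaw y',np.arctan2(T[1,1],T[0,1]))
```

```text
0 0.06497087288186351 [0.55454766 0.14045958 0.        ] yaw -0.4446640153734449
0.033 0.05443611062974008 [0.54663152 0.14447134 0.033     ] yaw -0.4446640153734467
0.04 0.05220146409141084 [0.54495234 0.14532232 0.04      ] yaw -0.4446640153734458
dock fit tips [[0.55357536 0.14020431 0.        ]]
(305, 95) [0.53107591 0.17826593 0.081     ]
(487, 95) [0.51168408 0.13757915 0.081     ]
(318, 290) [0.48557401 0.19894961 0.081     ]
(480, 290) [0.46626544 0.15847047 0.081     ]
(310, 498) [0.43296263 0.22784005 0.091     ]
(485, 498) [0.4110323  0.18191553 0.091     ]
[[ 0.902 -0.431 -0.001]
 [-0.431 -0.902 -0.   ]
 [-0.001  0.    -1.   ]]
yaw y -2.016437670459716
```

```bash
cat >> go.py <<'E'
yaw=-.447
P=[0,0,yaw]; o=D(-68,-50,P); P=[.5541-o[0],.1402-o[1],yaw]
TY=yaw-np.pi/2
E
python3 - <<'E'
from go import *
print(P)
for x,z in[(-190,.0185),(-86,.0185)]: to(*D(x,-50,P),z,TY)
E
```

```text
[np.float64(0.6370319722348721), np.float64(0.15589356496257045), -0.447]
row [0.0, 0.0001, 0.0002] [-0.0027, 0.0109, 0.2876] min rows 0.9 t 5.3
row [0.0, 0.0001, 0.0002] [0.5173, 0.0116, 0.2873] min rows 1.9 t 5.3
```

Call:
{"op": "send_rows", "data": {"moves": "0 0 0 0 0.011 0.15 -1;0 0 0 0 0.011 0.25 -1;0 0 0 0 0.011 0.287 -1;0 0 0 0.05 0.011 0.287 -1;0 0 0 0.1 0.011 0.287 -1;0 0 0 0.15 0.011 0.287 -1;0 0 0 0.2 0.011 0.287 -1;0 0 0 0.25 0.011 0.287 -1;0 0 0 0.25 0.011 0.287 -1"}}

```text
time: 6.42
eef_pos: [0.4909, 0.1707, 0.0192]
tcp_rot: [0.975, -0.222, 0.0, -0.0]
contact_force: [-0.3, 1.3, -3.7]
opening: 0.526
finger_force: 53.2
```

Call:
{"op": "send_rows", "data": {"moves": "0 0 0 0.05 0 0 -1;0 0 0 0.1 0 0 -1;0 0 0 0.15 0 0 -1;0 0 0 0.2 0 0 -1;0 0 0 0.25 0 0 -1;0 0 0 0.265 0 0 -1;0 0 0 0.265 0 0 -1"}}

```text
time: 7.3
eef_pos: [0.538, 0.1481, 0.0189]
tcp_rot: [0.975, -0.222, 0.0, -0.0]
contact_force: [0.9, 0.7, -3.7]
opening: 0.526
finger_force: 53.2
```

Run:
```python
from h import *
import pickle
c=cam('wrist'); pickle.dump(c,open('w3.pkl','wb'))
a=cv2.resize(c['image'][:,:,::-1],(480,360)); t=cam('top')['image'][150:220,240:330,::-1]; t=cv2.resize(t,(463,360),interpolation=cv2.INTER_CUBIC)[:,80:400]
cv2.imwrite('pics/w3.png',np.hstack([a,t]))
```

```text
(no output)
```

View pics/w3.png

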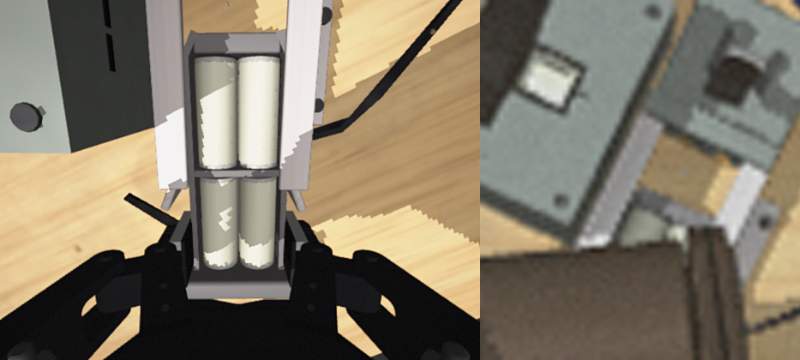

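Tray nose is well inside the rails, centred, under the lips. Release, back off, and push the flange.

Call:
{"op": "send_rows", "data": {"moves": "0 0 0 0 0 0 0.4;0 0 0 0 0 0 0.4;0 0 0 0 0 0 0.4;0 0 0 0 0 -0.12 0.4;0 0 0 0 0 -0.3 0.4;0 0 0 -0.15 0 -0.3 -1;0 0 0 -0.3 0 -0.3 -1;0 0 0 -0.3 0 -0.2 -1;0 0 0 -0.3 0 -0.05 -1;0 0 0 -0.3 0 0.025 -1;0 0 0 -0.3 0 0.025 -1"}}

```text
time: 8.78
eef_pos: [0.4844, 0.1742, 0.0145]
tcp_rot: [0.975, -0.221, 0.0, -0.0]
contact_force: [0.7, 0.4, 1.0]
opening: 0.001
finger_force: 0.0
```

Run:
```python
from go import *
s=ctrl.get_state(); c,sn=np.cos(P[2]),np.sin(P[2]); d=s['eef_pos'][:2]-np.array(P[:2]); print('dock',c*d[0]+sn*d[1],-sn*d[0]+c*d[1],s['opening'])
for x in(-120,-98,-92): to(*D(x,-50,P),.024,TY)
```

```text
dock -0.1455235657548779 -0.04945955337724235 0.0009133394862368374
row [-0.0001, -0.0001, 0.0001] [0.1276, 0.0027, -0.0473] min rows 0.4 t 8.775
row [-0.0001, -0.0001, 0.0001] [0.2376, 0.0028, -0.0472] min rows 0.8 t 8.775
row [-0.0001, -0.0001, 0.0001] [0.2676, 0.0028, -0.0472] min rows 0.9 t 8.775
```

Call:
{"op": "send_rows", "data": {"moves": "0 0 0 0 0 -0.047 -1;0 0 0 0.06 -0.002 -0.047 -1;0 0 0 0.12 -0.002 -0.047 -1;0 0 0 0.15 -0.002 -0.047 -1;0 0 0 0.18 -0.002 -0.047 -1;0 0 0 0.21 -0.002 -0.047 -1;0 0 0 0.23 -0.002 -0.047 -1;0 0 0 0.24 -0.002 -0.047 -1;0 0 0 0.24 -0.002 -0.047 -1"}}

```text
time: 9.9
eef_pos: [0.5273, 0.1536, 0.0231]
tcp_rot: [0.975, -0.221, 0.0, 0.0]
contact_force: [-0.7, 1.9, -1.5]
opening: -0.005
finger_force: 0.7
```

Now push until the stop takes the force.

Call:
{"op": "send_rows", "data": {"moves": "0 0 0 0.015 0 0 -1;0 0 0 0.03 0 0 -1;0 0 0 0.04 0 0 -1;0 0 0 0.04 0 0 -1"}}

```text
time: 10.4
eef_pos: [0.5305, 0.1521, 0.0231]
tcp_rot: [0.975, -0.222, -0.005, -0.0]
contact_force: [-13.2, 8.4, 9.4]
opening: -0.001
finger_force: 7.7
```

Call:
{"op": "send_rows", "data": {"moves": "0 0 0 -0.03 0 0 -1;0 0 0 -0.05 0 -0.1 -1;0 0 0 -0.05 0 -0.4 -1;0 0 0 0 -0.05 -0.7 -1;0 0 0 0.12 -0.15 -0.88 -1;0 0 0 0.12 -0.15 -0.88 -1;0 0 0 0.12 -0.15 -0.88 -1"}}

```text
time: 11.28
eef_pos: [0.5686, 0.1663, 0.1984]
tcp_rot: [0.975, -0.222, -0.0, 0.001]
contact_force: [-0.7, 0.3, -0.9]
opening: 0.001
finger_force: 0.0
```

Run:
```python
from h import *
import pickle
c=cam('wrist'); pickle.dump(c,open('w4.pkl','wb')); cv2.imwrite('pics/w4.png',cv2.resize(c['image'][:,:,::-1],(800,600),interpolation=cv2.INTER_CUBIC))
s=ctrl.get_state();print(s['eef_pos'],s['time'])
```

```text
[0.56781848 0.16634765 0.19740875] 11.325
```

View pics/w4.png

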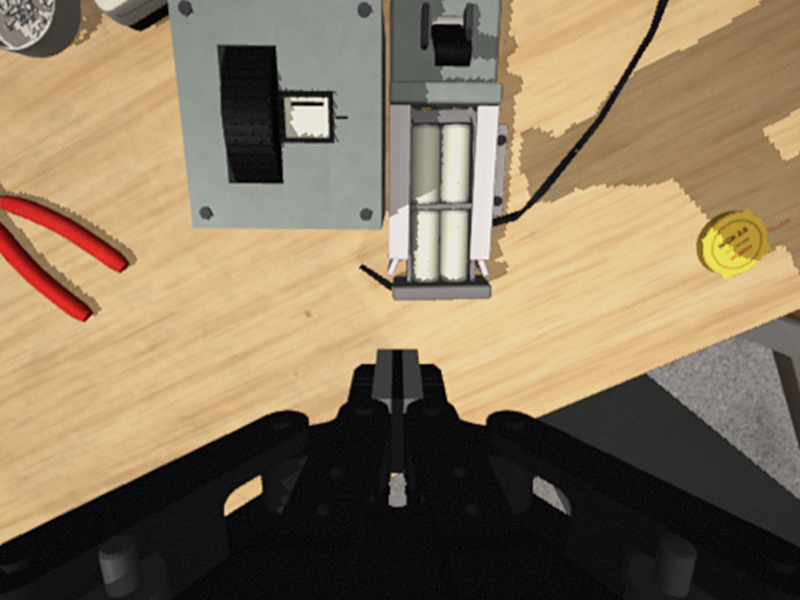

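Tray seems home (nose at the stop, row ~105; flange just clear of the tips). Window (308,117) shows a single stroke, digit 1, slightly past centre. Checking numbers.

Run:
```python
from fit import *
from go import P,D,to,TY
import pickle
c=pickle.load(open('w4.pkl','rb'))
W=lambda u,v:((u+.5)*.7-.5,(v+.5)*.7-.5)
def dk(u,v,z):
    d=ray(c,*W(u,v),z)[:2]-np.array(P[:2]); a,b=np.cos(P[2]),np.sin(P[2]); return np.round([1000*(a*d[0]+b*d[1]),1000*(-b*d[0]+a*d[1])],1)
print('window (25,23)',dk(308,117,.086),'screws',dk(206,213,.086),dk(366,214,.086),'corner -30,85',dk(193,228,.086),'-30,-14',dk(382,228,.086))
print('band ends',dk(228,183,.086),dk(283,182,.086))
print('flange back L/R z34: -82,(-17,-83)',dk(394,300,.0),dk(394,286,.034),dk(491,283,.034),'tips -68',dk(390,274,0),dk(487,274,0))
print('nose z24 (38)',dk(440,110,.024),'stop top front 38,z40',dk(440,104,.04),dk(391,104,.04),dk(501,102,.04),'paddle tip',dk(449,20,.068))
x,y=D(5,50,P); to(x,y,.118,TY); to(x,y,.108,TY)
```

```text
window (25,23) [24.8 22.8] screws [-21.9  78. ] [-22.3  -4.8] corner -30,85 [-29.6  85.7] -30,-14 [-29.6 -13.1]
band ends [-6.8 65.2] [-6.3 37.1]
flange back L/R z34: -82,(-17,-83) [-93.7 -18.9] [-74.3 -19.1] [-72.2 -82.8] tips -68 [-74. -16.] [-73.9 -86.8]
nose z24 (38) [ 35.1 -47.4] stop top front 38,z40 [ 36.5 -45.9] [ 36.5 -17.4] [ 37.6 -81.3] paddle tip [ 72.2 -46.9]
row [0.0003, 0.0003, 0.0] [0.3606, -0.3532, 0.3955] min rows 2.1 t 11.325
row [0.0003, 0.0003, 0.0] [0.3607, -0.3533, 0.4455] min rows 2.2 t 11.325
```

Call:
{"op": "send_rows", "data": {"moves": "0 0 0 0.2 -0.2 0.1 -1;0 0 0 0.36 -0.353 0.3 -1;0 0 0 0.36 -0.353 0.38 -1;0 0 0 0.36 -0.353 0.42 -1;0 0 0 0.36 -0.353 0.445 -1;0 0 0 0.36 -0.353 0.45 -1"}}

```text
time: 12.08
eef_pos: [0.6643, 0.1994, 0.1109]
tcp_rot: [0.975, -0.221, 0.001, -0.0]
contact_force: [0.8, -0.4, -0.3]
opening: 0.002
finger_force: 0.0
```

Call:
{"op": "send_rows", "data": {"moves": "0 0 0 0 0 0 -1;0 0 0 0.01 0 0 -1"}}

```text
time: 12.32
eef_pos: [0.6665, 0.1987, 0.1106]
tcp_rot: [0.975, -0.221, 0.001, -0.0]
contact_force: [0.6, -0.2, 0.1]
opening: -0.002
finger_force: 0.0
```

Call:
{"op": "send_rows", "data": {"moves": "0 0 0 0 0 0.01 -1;0 0 0 0 0 0.018 -1;0 0 0 0 0 0.018 -1"}}

```text
time: 12.7
eef_pos: [0.667, 0.1988, 0.1075]
tcp_rot: [0.975, -0.221, 0.001, -0.0]
contact_force: [-1.1, -0.1, 5.8]
opening: 0.002
finger_force: 2.9
```

Call:
{"op": "send_rows", "data": {"moves": "0 0 0 0.03 0 0 -1;0 0 0 0.06 0 0 -1;0 0 0 0.09 0 0 -1;0 0 0 0.12 0 0 -1;0 0 0 0.15 0 0 -1;0 0 0 0.18 0 0 -1;0 0 0 0.18 0 0 -1;0 0 0 0.18 0 -0.08 -1;0 0 0 0 0 -0.2 -1;0 0 0 0 0 -0.2 -1"}}

```text
time: 13.95
eef_pos: [0.6651, 0.2004, 0.1479]
tcp_rot: [0.975, -0.22, 0.001, -0.001]
contact_force: [0.2, -0.2, 0.6]
opening: -0.002
finger_force: 0.0
```

```bash
cat > win.py <<'E'
from fit import *
from go import P
def win(c,half=(.016,.016),n=300):
    """rectified window patch: up in the patch = dock +y (viewer at -y), right = dock +x"""
    g=[(25-16,23+16),(25+16,23+16),(25+16,23-16),(25-16,23-16)]
    src=np.float32([proj(c,q) for q in pts([(a,b,86) for a,b in g],P)])
    M=cv2.getPerspectiveTransform(src,np.float32([(0,0),(n,0),(n,n),(0,n)]))
    return cv2.warpPerspective(c['image'],M,(n,n),flags=cv2.INTER_CUBIC)[:,:,::-1]
E
python3 - <<'E'
from win import *
import pickle
from go import to
c=cam('wrist'); pickle.dump(c,open('w5.pkl','wb'))
b=[win(pickle.load(open('w4.pkl','rb'))),win(c)]
cv2.imwrite('pics/win.png',np.hstack(b)); s=ctrl.get_state(); print(s['eef_pos'],s['time'])
E
```

```text
[0.66546425 0.19963693 0.14667413] 14.0
```

View pics/win.png

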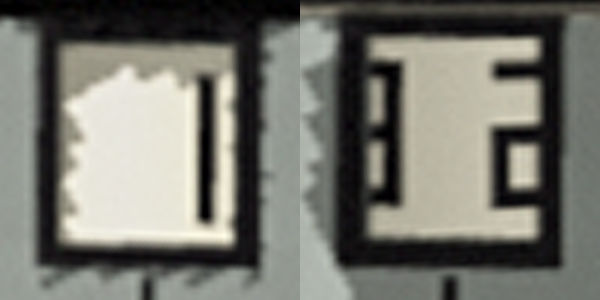

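Left (before): a "1"; right (now): a 2 leaving on the right and a 3 entering on the left, midway, so angle ≈ 2.5 digits. Remaining 0.94 rad ≈ 43 mm.

Call:
{"op": "send_rows", "data": {"moves": "0 0 0 -0.015 0 0.12 -1;0 0 0 -0.015 0 0.19 -1;0 0 0 -0.015 0 0.203 -1;0 0 0 -0.015 0 0.203 -1;0 0 0 0.02 0 0.203 -1;0 0 0 0.05 0 0.203 -1;0 0 0 0.08 0 0.203 -1;0 0 0 0.11 0 0.203 -1;0 0 0 0.14 0 0.203 -1;0 0 0 0.17 0 0.203 -1;0 0 0 0.19 0 0.203 -1;0 0 0 0.19 0 0.203 -1"}}

```text
time: 15.5
eef_pos: [0.702, 0.1808, 0.1063]
tcp_rot: [0.975, -0.222, 0.002, 0.001]
contact_force: [1.4, -3.4, 4.5]
opening: -0.001
finger_force: 2.8
```

Call:
{"op": "send_rows", "data": {"moves": "0 0 0 0 0 -0.06 -1;0 0 0 -0.1 0 -0.2 -1;0 0 0 -0.19 0 -0.2 -1;0 0 0 -0.19 0 -0.2 -1"}}

```text
time: 16.0
eef_pos: [0.6641, 0.1999, 0.1438]
tcp_rot: [0.975, -0.221, -0.001, 0.0]
contact_force: [0.2, -0.4, 0.2]
opening: -0.003
finger_force: 0.0
```

Run:
```python
from win import *
import pickle
c=cam('wrist'); pickle.dump(c,open('w6.pkl','wb'))
g=cv2.resize(cv2.cvtColor(win(c),cv2.COLOR_BGR2GRAY),(60,30),interpolation=cv2.INTER_AREA)
for r in g: print(''.join('#' if v<70 else '+' if v<110 else '.' for v in r))
```

```text
############################################################
......++#############################################+++++++
......+##############################################+......
......+#########+++######+++#########################+......
.......######+..................................+####+......
+......######+..................................#####+......
.+.....######+........+##+............+#........#####+......
.+....+######+........+###...........+##+.......#####+......
+.....+######+........+###...........+##+.......#####+......
+.....+######+........+###...........###+.......#####+......
.+....+######+........+###...........###+.......#####+......
.+....+######+........+###...........###+.......#####+......
.+....+######+........+###++........+###+.......#####+......
+.....+######+........+#################+.......#####+......
......+######+.....................++###+.......#####+......
......+#######.......................###+.......#####+......
......+######+.......................###+.......#####+......
......+######+.......................###+.......#####+......
......+######+.......................###+......+#####+......
..+...+######+.......................###+......+#####+......
......+######+.......................+##.......+#####+......
......+######+.................................+#####+......
.....++######+.................................+#####+......
......+######+.................................+#####+......
......+##############################################+......
.......##############################################+......
.......+############################################+.......
..........+...........++...++##++.......+...++++.++.........
............................+##+............................
............................+##+............................
```

Glyph 4 spans columns 22.5–40 with centre 31.2 against window centre 30.5 (≈0.3 mm off): set. Now the switch.

Run:
```python
from go import *
for x,z in[(28,.147),(28,.070),(70,.070),(84,.070)]: to(*D(x,-50,P),z,TY)
```

```text
row [0.0002, 0.0004, 0.0003] [0.1086, 0.5056, -0.0173] min rows 1.7 t 16.05
row [0.0002, 0.0004, 0.0003] [0.1095, 0.5051, 0.3677] min rows 2.0 t 16.05
row [0.0002, 0.0004, 0.0003] [0.3195, 0.5054, 0.3673] min rows 2.2 t 16.05
row [0.0002, 0.0004, 0.0003] [0.3895, 0.5055, 0.3671] min rows 2.4 t 16.05
```

Call:
{"op": "send_rows", "data": {"moves": "0 0 0 0.05 0.25 -0.02 -1;0 0 0 0.108 0.505 -0.02 -1;0 0 0 0.108 0.505 0.1 -1;0 0 0 0.108 0.505 0.28 -1;0 0 0 0.108 0.505 0.365 -1;0 0 0 0.108 0.505 0.365 -1;0 0 0 0.16 0.505 0.365 -1;0 0 0 0.21 0.505 0.365 -1;0 0 0 0.26 0.505 0.365 -1;0 0 0 0.31 0.505 0.365 -1;0 0 0 0.34 0.505 0.365 -1;0 0 0 0.34 0.505 0.365 -1"}}

```text
time: 17.55
eef_pos: [0.6844, 0.0777, 0.0719]
tcp_rot: [0.975, -0.222, 0.0, 0.0]
contact_force: [-1.7, 0.5, -0.5]
opening: 0.001
finger_force: 0.0
```

Call:
{"op": "send_rows", "data": {"moves": "0 0 0 0.03 0 0 -1;0 0 0 0.05 0 0 -1;0 0 0 0.06 0 0 -1;0 0 0 0.06 0 0 -1"}}

```text
time: 18.05
eef_pos: [0.6923, 0.0741, 0.0714]
tcp_rot: [0.975, -0.221, -0.004, 0.0]
contact_force: [-7.6, 1.7, 3.0]
opening: 0.0
finger_force: 4.0
```

Call:
{"op": "send_rows", "data": {"moves": "0 0 0 0.015 0 0 -1;0 0 0 0.015 0 0 -1;0 0 0 -0.04 0 0 -1;0 0 0 -0.15 0 -0.1 -1;0 0 0 -0.25 0 -0.4 -1;0 0 0 -0.5 -0.1 -0.65 -1;0 0 0 -0.7 -0.15 -0.65 -1;0 0 0 -0.7 -0.15 -0.65 -1;0 0 0 -0.7 -0.15 -0.65 -1"}}

```text
time: 19.18
eef_pos: [0.5819, 0.1602, 0.2023]
tcp_rot: [0.975, -0.221, 0.001, 0.0]
contact_force: [-1.3, 0.0, -0.6]
opening: -0.001
finger_force: 0.0
```

Run:
```python
from win import *
import pickle
c=cam('wrist'); t=cam('scene'); pickle.dump(c,open('w7.pkl','wb'))
a=cv2.resize(c['image'][:300,100:400,::-1],(500,500)); b=cv2.resize(t['image'][160:240,240:340,::-1],(290,232),interpolation=cv2.INTER_CUBIC)
k=np.zeros((500,290,3),np.uint8); k[:232]=b; k[240:490,20:270]=cv2.resize(win(c),(250,250))
cv2.imwrite('pics/end.png',np.hstack([a,k]))
s=ctrl.get_state(); print(s['eef_pos'],s['time'],s['contact_force'])
for l in [(58,-50,68),(104,-50,68),(81,-50,26),(38,-50,40)]: print(l,np.round((np.array(proj(c,pts([l],P)[0]))-[100,0])/.6))
```

```text
[0.58206963 0.15965677 0.20154937] 19.275 [ 1.06159809  0.29174571 -0.16271469]
(58, -50, 68) [362.  98.]
(104, -50, 68) [365. -18.]
(81, -50, 26) [354.  64.]
(38, -50, 40) [354. 150.]
```

View pics/end.png

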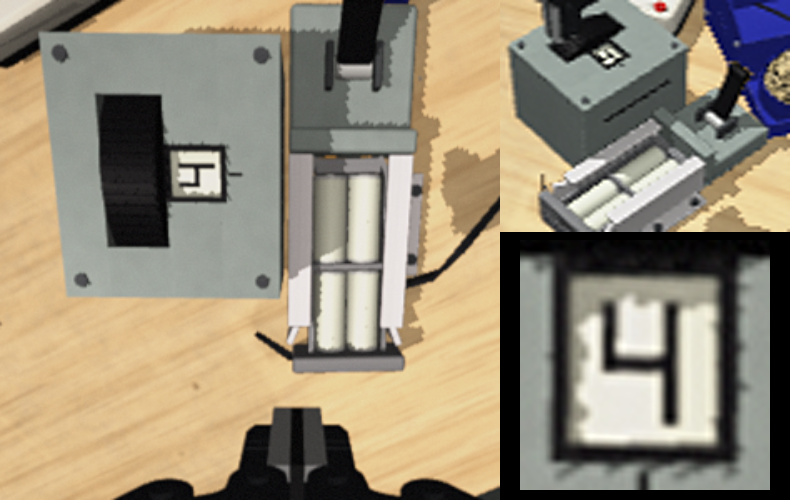

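Paddle leans to +x (on), 4 centred, tray under the lips. One numeric check of the tray's depth.

Run:
```python
from win import *
import pickle
c=pickle.load(open('w7.pkl','rb'))
for l in [(-72,-17,34),(-82,-17,34),(-72,-83,34),(-82,-83,34),(38,-50,24),(28,-50,24),(-68,-20,0),(-22,-50,24)]: print(l,np.round((np.array(proj(c,pts([l],P)[0]))-[100,0])/.6,1))
g=c['image'].mean(2)
for u in(300,345,380):
  x=int(100+u*.6); print(u,[(round(r/.6),int(g[r,x])) for r in range(84,108)],[(round(r/.6),int(g[r,x])) for r in range(206,226)])
```

```text
(-72, -17, 34) [290.1 353. ]
(-82, -17, 34) [290.1 369.5]
(-72, -83, 34) [404.4 353.2]
(-82, -83, 34) [403.4 369.7]
(38, -50, 24) [350.9 152.8]
(28, -50, 24) [350.4 172.2]
(-68, -20, 0) [295.4 331.9]
(-22, -50, 24) [347.9 264.1]
300 [(140, 99), (142, 95), (143, 96), (145, 96), (147, 95), (148, 89), (150, 68), (152, 55), (153, 107), (155, 151), (157, 155), (158, 153), (160, 152), (162, 150), (163, 152), (165, 151), (167, 150), (168, 152), (170, 152), (172, 150), (173, 151), (175, 151), (177, 152), (178, 151)] [(343, 69), (345, 36), (347, 38), (348, 37), (350, 38), (352, 37), (353, 36), (355, 36), (357, 64), (358, 105), (360, 135), (362, 144), (363, 142), (365, 140), (367, 138), (368, 138), (370, 129), (372, 122), (373, 164), (375, 198)]
345 [(140, 158), (142, 162), (143, 160), (145, 161), (147, 163), (148, 156), (150, 137), (152, 93), (153, 55), (155, 42), (157, 56), (158, 107), (160, 134), (162, 112), (163, 92), (165, 118), (167, 143), (168, 149), (170, 141), (172, 96), (173, 51), (175, 72), (177, 88), (178, 94)] [(343, 61), (345, 51), (347, 49), (348, 44), (350, 40), (352, 37), (353, 38), (355, 46), (357, 78), (358, 125), (360, 142), (362, 143), (363, 139), (365, 138), (367, 136), (368, 133), (370, 137), (372, 175), (373, 202), (375, 201)]
380 [(140, 155), (142, 158), (143, 156), (145, 157), (147, 158), (148, 154), (150, 141), (152, 99), (153, 52), (155, 94), (157, 139), (158, 148), (160, 145), (162, 144), (163, 142), (165, 124), (167, 96), (168, 81), (170, 76), (172, 53), (173, 31), (175, 45), (177, 57), (178, 72)] [(343, 96), (345, 94), (347, 95), (348, 80), (350, 49), (352, 36), (353, 34), (355, 59), (357, 101), (358, 132), (360, 142), (362, 141), (363, 137), (365, 136), (367, 133), (368, 126), (370, 136), (372, 163), (373, 186), (375, 195)]
```

The flange reads 1–2 mm short and a touch skewed. I'll push once more, squarely with two spread fingers, to be sure it is at the stop.

Run:
```python
from go import *
for x,z in[(-125,.12),(-125,.024),(-98,.024)]: to(*D(x,-50,P),z,TY)
```

```text
row [0.0001, -0.0, -0.0001] [-0.3691, 0.1482, 0.4077] min rows 1.8 t 19.275
row [0.0001, -0.0, -0.0001] [-0.3692, 0.148, 0.8877] min rows 3.1 t 19.275
row [0.0001, -0.0, -0.0001] [-0.2342, 0.148, 0.8878] min rows 3.0 t 19.275
```

Call:
{"op": "send_rows", "data": {"moves": "0 0 0 -0.18 0.07 0.1 0;0 0 0 -0.369 0.148 0.2 0;0 0 0 -0.369 0.148 0.45 0;0 0 0 -0.369 0.148 0.7 0;0 0 0 -0.369 0.148 0.885 0;0 0 0 -0.369 0.148 0.885 0;0 0 0 -0.3 0.148 0.885 0;0 0 0 -0.25 0.148 0.885 0;0 0 0 -0.22 0.148 0.885 0;0 0 0 -0.2 0.148 0.885 0;0 0 0 -0.18 0.148 0.885 0;0 0 0 -0.18 0.148 0.885 0"}}

```text
time: 20.78
eef_pos: [0.5308, 0.1528, 0.0262]
tcp_rot: [0.975, -0.221, -0.008, -0.001]
contact_force: [-18.2, 10.8, 15.6]
opening: 0.497
finger_force: 10.9
```

Call:
{"op": "send_rows", "data": {"moves": "0 0 0 0.01 0 0.005 0;0 0 0 0.02 0 0.01 0;0 0 0 0.02 0 0.01 0"}}

```text
time: 21.15
eef_pos: [0.5311, 0.1528, 0.0239]
tcp_rot: [0.975, -0.22, -0.012, -0.001]
contact_force: [-27.3, 16.4, 23.2]
opening: 0.5
finger_force: 16.0
```

Call:
{"op": "send_rows", "data": {"moves": "0 0 0 -0.04 0 -0.01 0;0 0 0 -0.12 0 -0.01 0;0 0 0 -0.2 0 -0.1 0;0 0 0 -0.2 0 -0.4 0;0 0 0 0.0 -0.05 -0.7 0;0 0 0 0.18 -0.15 -0.9 0;0 0 0 0.18 -0.15 -0.9 0;0 0 0 0.18 -0.15 -0.9 0"}}

```text
time: 22.15
eef_pos: [0.5848, 0.1589, 0.2028]
tcp_rot: [0.975, -0.222, -0.0, 0.0]
contact_force: [-0.8, -0.6, -1.6]
opening: 0.498
finger_force: 0.0
```

Run:
```python
from win import *
c=cam('wrist'); g=c['image'].mean(2)
for y in(-25,-50,-75):
    row=[]
    for x in np.arange(-90,-66,1.): 
        u,v=proj(c,pts([(x,y,34)],P)[0]); row.append(int(cv2.getRectSubPix(g.astype('float32'),(1,1),(u,v))[0,0]))
    print(y,'x -90..-67',row)
    row=[]
row=[]
for x in np.arange(24,42,1.):
    u,v=proj(c,pts([(x,-50,24)],P)[0]); row.append(int(cv2.getRectSubPix(g.astype('float32'),(1,1),(u,v))[0,0]))
print('nose z24 x24..41',row)
w=cv2.resize(cv2.cvtColor(win(c),cv2.COLOR_BGR2GRAY),(60,30),interpolation=cv2.INTER_AREA)
for r in w[6:20:4]: print(''.join('#' if v<70 else '+' if v<110 else '.' for v in r))
s=ctrl.get_state(); print(s['eef_pos'],s['time'],s['contact_force'])
```

```text
-25 x -90..-67 [182, 180, 177, 176, 185, 190, 171, 141, 127, 128, 131, 133, 134, 136, 127, 102, 67, 42, 36, 35, 34, 35, 33, 34]
-50 x -90..-67 [190, 191, 190, 191, 192, 194, 187, 158, 128, 125, 128, 131, 133, 135, 133, 113, 79, 48, 35, 36, 43, 58, 73, 84]
-75 x -90..-67 [193, 191, 191, 192, 195, 195, 195, 177, 144, 127, 126, 129, 131, 134, 134, 124, 94, 57, 37, 35, 37, 38, 36, 32]
nose z24 x24..41 [164, 155, 143, 100, 81, 124, 137, 138, 133, 133, 135, 116, 63, 43, 69, 115, 144, 151]
.......+####+..................................+####+.......
.......+####........+##............##+..........####+.......
.......+###+........#################+..........####+.......
.......+####+......................##+..........####........
[0.58371543 0.15893976 0.20144042] 22.2 [-0.50397037  0.35357578 -0.4962353 ]
```

```bash
python3 -c "
from plant import ctrl
print(ctrl.sign_off())"
```

```text
the job is handed in; nothing more can be done
None
```

The job is handed in at about 22 s: the tray is turned and slid nose-first to the end stop (it held against a 32 N push, though the camera read it about 1 mm short, within calibration error). The thumbwheel shows 4 centred to within about 0.7 mm, and the paddle switch is over to on. After the switch I pushed the tray once more to confirm it was home, and it did not move. I never touched the bottle or the braid dispenser.

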